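# Key the dust box panel fastener and hold the panel shut

## Robot

A 6-joint arm with a two-finger parallel gripper is mounted at the origin on the work surface. World frame = base frame: x ahead of the robot, y to its left, z up, the work surface at z = 0. Lengths are in m, angles in rad, forces in N, time in s.
With the tool pointing down it reaches from about 0.375 to 0.975 m from the base axis. Payload 3.8 kg.
Tool frame: the origin (TCP) lies midway between the tips of the shut fingers; the grasp point (between the pads) lies 19 mm behind it; z points along the fingers, y is the direction in which the jaws open and shut (so a half turn about z gives the same grasp; the last joint's range is limited). The gripper opens to 85 mm and grips with 20 to 120 N. Pads are 22 mm wide; open, the fingers measure 114 mm over their backs; the gripper's body (76 mm by 85 mm) begins 54 mm behind the grasp point. The pads swing forward as they close: fully open they stand 13 mm farther back than shut.
Start: joints at [1.272, 0.264, 1.604, -0, 1.274, -0.037], TCP at [0.175, 0.652, 0.231] pointing down, gripper open.
Joint ranges: [-2.63, 2.63], [-0.94, 2.18], [0.31, 2.57], [-1.31, 4.45], [0, 2.66], [-2.55, 2.55]. Speed limits (rad/s): [2.57, 2.57, 3.14, 3.14, 3.14, 3.14].

## Interface

Orientations are given as a rotation vector (axis times angle).
In Python, from workcell import bot gives the robot as it stands.
- The arm moves only by the tool drive_tool, never from a script. Its argument "deltas" is a list of rows, each an object with "hand": the opening, from 0 (shut) to 1 (fully open); "offset": the shift along the world's x, y, z in cm, a list of three; "angular": the turn, a rotation vector about the world's x, y, z in degrees, a list of three. A call has 1 to 8 rows; each row is the pose to reach, as a shift and turn from the pose commanded when the call began; what a row does not reach only later rows make up. A row lasts 1/8 s, in which the tool goes at most 62.5 mm and 10.7 degrees, less where a joint would pass 70% of its speed; a pose out of reach is approached as far as the arm can. A call with a gripper value outside its range is refused whole. The fingers move at their own pace and stop on an object; "force" is the grip in N (left out, the last holds). Time passes only in rows, so rows that repeat a pose let the fingers close. It gives the time, the measured TCP pose, the force and the opening at its end, in the units of the state.
- bot.read_state(): the state, without advancing time (a new reading comes with each control period).
- bot.read_camera(name): name is "scene" or "top" or "wrist"; returns a dict with "frame" (420x560x3 uint8, blue, green, red), "mtx" (3x3 intrinsics, pixels), "R" (3x3) and "t" (3): a world point X has camera coordinates R X + t. Camera axes: x right, y down, z forward; pixel columns grow to the right and rows downward; lengths in m; the calibration is good to about 2 mm. A picture is of the moment at which its call begins. There is no depth.
- bot.finish_job(): hands the job in, once; it reports no verdict.
The state is a dict: "time": time; "q": joint angles; "joint_vel": joint speeds; "joint_torque": joint torques, N m; "tool_pos": TCP position; "tcp_rot": TCP orientation; "wrist_force": force on the tool from outside, world axes, zero at the start; "torque": the same for the moment, N m; "width": opening from 0.0 (shut) to 1.0 (fully open).
Only numpy, scipy, OpenCV 4.12 (cv2) and the standard library are available. Lean on these libraries where they do the work, as an engineer would, in place of code of your own. Each camera call takes 0.05 s, during which the arm holds its last target. There are 200 camera calls.

## Task

Pluck the bar-headed key from the pocket tray, put its blade fully into the slot of the quarter-turn fastener in the middle of the dust box's access panel, and turn the fastener clockwise with it until its slot lines up with the two index marks on the panel. Then, with the key still in the slot, push the sprung panel all the way down against its frame and finish while holding it there, still gripping the key: do not let go. Leave the other two keys, the tape measure and the wood offcut alone.

Things in the scene. Friction and masses are not known exactly. Their poses are not given: they have to be found in the camera images.
- key: The steel key to use, 70 g, upright in a tray pocket. Origin: centre of the blade's lower end, z up. Blade 26 (x) x 7 (y) mm up to z = 10 mm, tapering in steps over its lowest 6 mm to 21 x 4; round flange 34 mm wide, z 10 to 14, resting on the tray top; head an upright bar 32 (x) x 12 (y) mm, z 14 to 48, its long side along the row of pockets. Same after a half turn.
- round_key: A key that is not needed: same flange and height, round head 24 mm in diameter, round shank. Origin at the shank's lower end. In another pocket.
- square_key: A key that is not needed: same flange and height, square head 20 x 20 mm, square shank. Origin at the shank's lower end. In another pocket.
- tray: Fixed wooden pocket tray 75 (x) x 200 (y) x 26 mm (z), origin at the centre of its underside. Three pockets in a row along its y, 65 mm apart, the middle one at the tray's centre, each about 10 x 29 mm and 14 mm deep; which key is in which pocket varies.
- housing: Fixed grey dust box 200 (x) x 180 (y) mm, its frame (top) 85 mm above the bench, origin at the centre of its underside; a hose stub on the +x side. Four thin guide pins 6 mm in diameter at (+-76, +-66) mm end 23 mm above the frame.
- panel_mid (a point): Centre of the top face of the access panel, an aluminium plate 170 (x) x 150 (y) x 6 mm above the frame, which stays level; same axes as the box. Two dark index marks on it lie on its y line, on both sides of the fastener, 27 to 53 mm from the centre. At rest this point is 101 mm above the bench.
- panel (a joint): Travel of the panel down, in m: 0 = up on its springs (10 mm gap), 0.010 = flush against the frame. Springs push it up with 3 N at 0 and 8 N at 0.010; it rises again when let go. A cross bar under the fastener stops it at about 0.002 unless the slot is aligned with the marks (within about 0.17 rad).
- slot (a point): On the fastener, centre of the slot's mouth at the top of the round steel head (40 mm in diameter, 14 mm above the panel's top face, so 115 mm above the bench when the panel is up). The slot runs along this point's x, is 31 long x 10 mm wide and 11 mm deep; it is the same after a half turn. z is up.
- fastener (a joint): Fastener angle in rad, growing clockwise seen from above. 0 = slot along the panel's x, 1.571 = slot along the panel's y, in line with the two index marks (aligned). Starts at 0.2 to 0.6 and stays where it is left (friction 0.05 N m). It turns from -0.2 to 2.6: there is no stop at the aligned angle.
- tape: Black tape measure 60 x 35 x 55 mm standing beyond the work, origin at the centre of its underside. To be left alone.
- offcut: Wood offcut 60 x 130 x 22 mm lying beyond the work, origin at the centre of its underside. To be left alone.

How it is judged:
On the way, in this order (a step that is already met when the one before it is completed fails the run):
1. the key's blade is in the fastener's slot (z of key in the frame of slot below -0.007 m and horizontal distance between key and slot below 0.005 m and angle between key's own z axis and vertical below 0.15 rad), for 0.1 s.
2. the fastener is turned until its slot is aligned with the marks, the key in it (value of joint fastener between 1.37 and 1.77 rad and z of key in the frame of slot below -0.006 m), for 0.1 s.
At the end, for the whole second after the job is handed in: Panel within 1.5 mm of its frame, slot within 0.2 rad of the marks, key upright (0.15 rad), its blade 7 mm or more deep in the slot and within 5 mm of its centre, fingers holding the key and the key pressing the fastener with over 3 N; other keys, tape and offcut moved under 30 mm (all of step 1 and value of joint panel above 0.0085 m and value of joint fastener between 1.37 and 1.77 rad and contact force between the fingers and key above 3 N and contact force between key and housing above 3 N and distance of each of round_key, square_key, tape, offcut from where it was at the start of the episode below 0.03 m); the arm keeps its last pose, push and grip.
It fails at once if a bystander (another key, tape measure or offcut) is displaced (distance of any of round_key, square_key, tape, offcut from where it was at the start of the episode above 0.03 m).
It also fails if it takes over 45 s, if anything falls off the work surface, if the arm or the gripper's body presses on something with over 40 N, if the wrist force passes 120 N, or if a joint passes its speed limit or range.

## Working session

There is one attempt and no reset: what is moved stays moved. The work goes in short steps, Python scripts to look and compute and a tool call to move; the robot and the scene stay as the last step left them, time stands still between calls to the robot, and variables do not carry over. Pictures are saved under pics/ and viewed, about 8 in all and at most 12, crops included, and the job is handed in when it is done.

Besides the shell and the picture viewer there is one more tool, called after "Request:" as name([rows], argument=value, ...), one row to a line, values as JSON. drive_tool: Moves the arm, as the interface text tells. Its arguments: {"type":"object","properties":{"deltas":{"type":"array"},"force":{"type":"number"}},"required":["deltas"]}

```bash
mkdir -p pics; cat > h.py <<'E'
import cv2, numpy as np
from workcell import bot
def snap(n, f, crop=None, s=1):
    c=bot.read_camera(n); np.savez('pics/'+f+'.npz',**c)
    im=c['frame']
    if crop: im=im[crop[1]:crop[3],crop[0]:crop[2]]
    cv2.imwrite('pics/'+f+'.png',cv2.resize(im,None,fx=s,fy=s,interpolation=cv2.INTER_CUBIC)); return c
def back(c,u,v,z):
    d=c['R'].T@np.linalg.solve(c['mtx'],[u,v,1.]); o=-c['R'].T@c['t']
    return o+d*(z-o[2])/d[2]
def proj(c,X):
    p=c['mtx']@(c['R']@np.array(X)+c['t']); return p[:2]/p[2]
E
python3 - <<'E'
from h import *
a=snap('top','top0'); b=snap('scene','sc0')
for c in (a,b): print(-c['R'].T@c['t'],c['R'].round(2).tolist(),c['mtx'][0,0])
s=bot.read_state(); print(s['tool_pos'],s['tcp_rot'],s['time'],s['wrist_force'],s['width'])
E
```

```text
[ 0.57091946 -0.04005937  0.93985435] [[0.01, -1.0, 0.0], [-1.0, -0.01, -0.1], [0.1, -0.0, -1.0]] 489.5324705074524
[ 1.16734467 -0.19279203  0.53753223] [[0.29, 0.96, 0.0], [0.6, -0.17, -0.78], [-0.75, 0.23, -0.62]] 403.0923478901551
[0.17449133 0.65137158 0.2300651 ] [-0.41000998 -3.11434251  0.0031804 ] 0.1 [ 0.2098847  -0.02011062 -0.227748  ] 1.0002558588655357
```

View pics/top0.png

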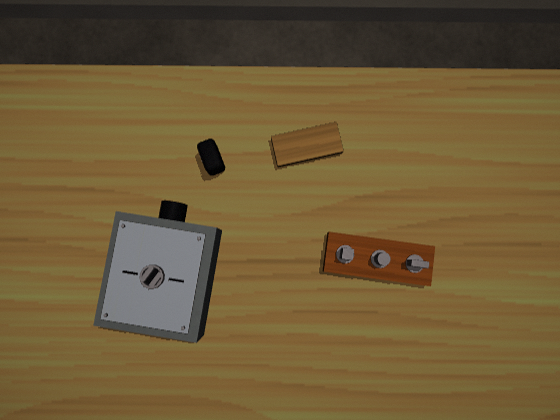

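View pics/sc0.png

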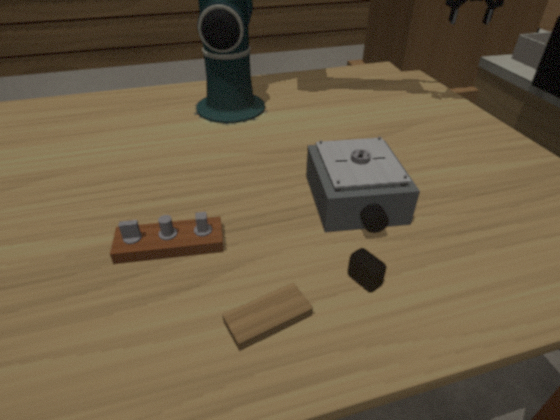

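The top view shows the tray with the bar key in its right-hand pocket at about (417,264). The fastener is at (152,277), and the index marks run from (122,271) to (184,281). I'll enlarge both areas to measure them.

```bash
python3 - <<'E'
from h import *
im=cv2.imread('pics/top0.png')
A=im[245:310,110:195]; B=im[225:290,355:440]
o=np.hstack([cv2.resize(np.clip(x*1.6,0,255).astype('uint8'),(400,306),interpolation=cv2.INTER_CUBIC) for x in (A,B)])
cv2.imwrite('pics/z0.png',o)
c=dict(np.load('pics/top0.npz'))
for n,u,v,z in [('fast',152,277,.115),('m1',122,271.5,.101),('m2',184,281,.101),('key',418,264.5,.064),('mid',382,259,.064),('sq',346,254,.064),('tape',211,157,.055),('off',307,145,.022)]: print(n,back(c,u,v,z).round(4))
for n,u,v in [('p1',124,226),('p2',199,239),('p3',183,328),('p4',106,316)]: print(n,back(c,u,v,.108).round(4))
E
```

```text
fast [0.536  0.1684 0.115 ]
m1 [0.5442 0.2232 0.101 ]
m2 [0.5292 0.1174 0.101 ]
key [ 0.5603 -0.2909  0.064 ]
mid [ 0.5695 -0.2269  0.064 ]
sq [ 0.5777 -0.1629  0.064 ]
tape [0.7527 0.0829 0.055 ]
off [ 0.7845 -0.0952  0.022 ]
p1 [0.6212 0.2208 0.108 ]
p2 [0.6004 0.0927 0.108 ]
p3 [0.4519 0.1156 0.108 ]
p4 [0.4704 0.2448 0.108 ]
```

View pics/z0.png

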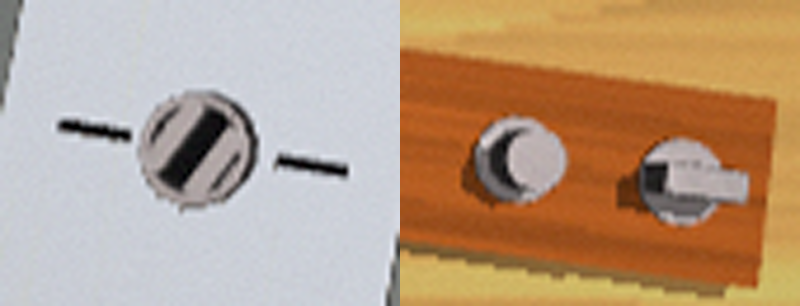

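Request:
drive_tool([
  {"hand": 1, "offset": [3.4, -4.1, 0], "angular": [0, 0, -5]},
  {"hand": 1, "offset": [6.8, -8.2, 0], "angular": [0, 0, -10]},
  {"hand": 1, "offset": [10.2, -12.3, 0], "angular": [0, 0, -15]},
  {"hand": 1, "offset": [13.6, -16.4, 0], "angular": [0, 0, -20]},
  {"hand": 1, "offset": [17, -20.5, 0], "angular": [0, 0, -25]},
  {"hand": 1, "offset": [20.4, -24.6, 0], "angular": [0, 0, -30]},
  {"hand": 1, "offset": [23.8, -28.7, 0], "angular": [0, 0, -35]},
  {"hand": 1, "offset": [27.2, -33, 0], "angular": [0, 0, -40]},
])

```text
time: 1.1
tool_pos: [0.4473, 0.3204, 0.2309]
tcp_rot: [-1.454, -2.784, 0.001]
wrist_force: [0.2, 0.3, 0.6]
width: 1.001
```

Request:
drive_tool([
  {"hand": 1, "offset": [1, -4.6, 0], "angular": [0, 0, -4]},
  {"hand": 1, "offset": [2, -9.2, 0], "angular": [0, 0, -8]},
  {"hand": 1, "offset": [3, -13.8, 0], "angular": [0, 0, -12]},
  {"hand": 1, "offset": [4, -18.4, 0], "angular": [0, 0, -16]},
  {"hand": 1, "offset": [5, -23, 0], "angular": [0, 0, -20]},
  {"hand": 1, "offset": [6, -27.6, 0], "angular": [0, 0, -24]},
  {"hand": 1, "offset": [7, -32.2, 0], "angular": [0, 0, -28]},
  {"hand": 1, "offset": [8, -36.8, 0], "angular": [0, 0, -32]},
])

```text
time: 2.1
tool_pos: [0.5265, -0.0475, 0.2309]
tcp_rot: [-2.165, -2.276, 0.0]
wrist_force: [0.5, 0.7, 0.2]
width: 1.0
```

Request:
drive_tool([
  {"hand": 1, "offset": [0.7, -4, 0], "angular": [0, 0, -2]},
  {"hand": 1, "offset": [1.4, -8, 0], "angular": [0, 0, -4]},
  {"hand": 1, "offset": [2.1, -12, -1], "angular": [0, 0, -6]},
  {"hand": 1, "offset": [2.8, -16, -2], "angular": [0, 0, -8]},
  {"hand": 1, "offset": [3.3, -20, -3], "angular": [0, 0, -10]},
  {"hand": 1, "offset": [3.3, -24.3, -4], "angular": [0, 0, -10.8]},
  {"hand": 1, "offset": [3.3, -24.3, -5], "angular": [0, 0, -10.8]},
  {"hand": 1, "offset": [3.3, -24.3, -5], "angular": [0, 0, -10.8]},
])

```text
time: 3.1
tool_pos: [0.5585, -0.2882, 0.1794]
tcp_rot: [-2.365, -2.062, 0.001]
wrist_force: [-0.7, 0.5, 0.6]
width: 1.003
```

```bash
cat >> h.py <<'E'
from scipy.spatial.transform import Rotation as Ro
def st():
    s=bot.read_state(); R=Ro.from_rotvec(s['tcp_rot']).as_matrix()
    print('t',round(s['time'],2),'pos',np.round(s['tool_pos'],4),'yaw_y deg',np.degrees(np.arctan2(R[1,1],R[0,1])).round(2),'z',R[:,2].round(3),'F',np.round(s['wrist_force'],1),'T',np.round(s['torque'],2),'w',round(s['width'],3),'q6',round(s['q'][5],2))
E
python3 - <<'E'
from h import *
st(); c=snap('wrist','w1'); print(-c['R'].T@c['t'])
for X in [(.56,-.291,.064),(.56,-.291,.03)]: print(proj(c,X))
E
```

```text
t 3.1 pos [ 0.5585 -0.2882  0.1794] yaw_y deg -7.84 z [-0.003  0.002 -1.   ] F [-0.7  0.5  0.6] T [ 0.05  0.01 -0.01] w 1.003 q6 -0.38
[ 0.56948496 -0.20977551  0.32188171]
[283.70022249 208.07221501]
[283.45960334 195.45076059]
```

View pics/w1.png

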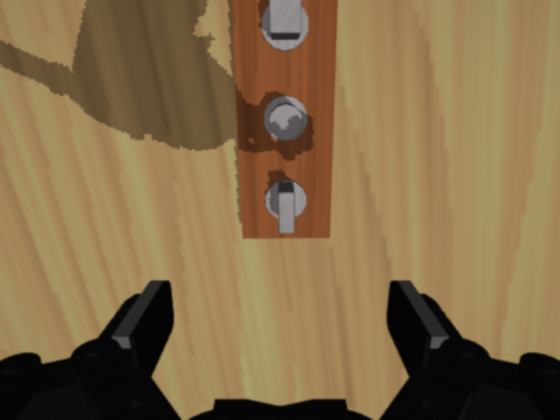

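The wrist view shows the bar key's top face centred at about (287,213) and its flange at (286,201). The pocket row lies along the image columns, so the jaw direction is right.

```bash
python3 - <<'E'
from h import *
c=dict(np.load('pics/w1.npz')); t=dict(np.load('pics/top0.npz'))
print(back(c,287,213,.064),back(c,286,200.5,.03))
print(back(t,420.2,263.6,.064),back(t,415,263.7,.03))
a=back(c,285,22,.03);b=back(c,286,200.5,.03);print(a,np.hypot(*(a-b)[:2]),np.degrees(np.arctan2(*(a-b)[:2])))
E
```

```text
[ 0.5618815  -0.29506874  0.064     ] [ 0.56148288 -0.29552784  0.03      ]
[ 0.56197445 -0.29481914  0.064     ] [ 0.56135212 -0.29509384  0.03      ]
[ 0.57819021 -0.1648217   0.03      ] 0.13176960183175496 7.284252351256229
```

Request:
drive_tool([
  {"hand": 1, "offset": [0.32, -0.68, 0], "angular": [0, 0, 0]},
  {"hand": 1, "offset": [0.32, -0.68, -3], "angular": [0, 0, 0]},
  {"hand": 1, "offset": [0.32, -0.68, -6], "angular": [0, 0, 0]},
  {"hand": 1, "offset": [0.32, -0.68, -9], "angular": [0, 0, 0]},
  {"hand": 1, "offset": [0.32, -0.68, -12], "angular": [0, 0, 0]},
  {"hand": 1, "offset": [0.32, -0.68, -13.5], "angular": [0, 0, 0]},
  {"hand": 1, "offset": [0.32, -0.68, -14.4], "angular": [0, 0, 0]},
  {"hand": 1, "offset": [0.32, -0.68, -14.4], "angular": [0, 0, 0]},
], force=90)

```text
time: 4.15
tool_pos: [0.5632, -0.2958, 0.0375]
tcp_rot: [2.367, 2.065, 0.0]
wrist_force: [-0.3, 0.0, 0.2]
width: 1.005
```

Request:
drive_tool([
  {"hand": 0, "offset": [0, 0, 0], "angular": [0, 0, 0]},
  {"hand": 0, "offset": [0, 0, 0], "angular": [0, 0, 0]},
  {"hand": 0, "offset": [0, 0, 0], "angular": [0, 0, 0]},
  {"hand": 0, "offset": [0, 0, 0], "angular": [0, 0, 0]},
  {"hand": 0, "offset": [0, 0, 0], "angular": [0, 0, 0]},
  {"hand": 0, "offset": [0, 0, 0], "angular": [0, 0, 0]},
  {"hand": 0, "offset": [0, 0, 0], "angular": [0, 0, 0]},
  {"hand": 0, "offset": [0, 0, 0], "angular": [0, 0, 0]},
], force=90)

```text
time: 5.15
tool_pos: [0.563, -0.296, 0.0378]
tcp_rot: [2.367, 2.065, -0.0]
wrist_force: [-0.8, 0.8, 5.5]
width: 0.126
```

```bash
python3 - <<'E'
from h import *
st()
E
```

```text
t 5.15 pos [ 0.563  -0.296   0.0378] yaw_y deg -7.8 z [ 0. -0. -1.] F [-0.8  0.8  5.5] T [0.1  0.36 0.02] w 0.126 q6 -0.39
```

Request:
drive_tool([
  {"hand": 0, "offset": [0, 0, 0.7], "angular": [0, 0, 0]},
  {"hand": 0, "offset": [0, 0, 1.5], "angular": [0, 0, 0]},
  {"hand": 0, "offset": [0, 0, 2.5], "angular": [0, 0, 0]},
  {"hand": 0, "offset": [0, 0, 4.5], "angular": [0, 0, 0]},
  {"hand": 0, "offset": [0, 0, 8], "angular": [0, 0, 0]},
  {"hand": 0, "offset": [0, 0, 12], "angular": [0, 0, 0]},
  {"hand": 0, "offset": [0, 0, 16], "angular": [0, 0, 0]},
  {"hand": 0, "offset": [0, 0, 19.5], "angular": [0, 0, 0]},
])

```text
time: 6.15
tool_pos: [0.5633, -0.296, 0.2358]
tcp_rot: [2.365, 2.063, 0.001]
wrist_force: [0.5, -0.1, -0.7]
width: 0.121
```

Request:
drive_tool([
  {"hand": 0, "offset": [0, 4.5, 0], "angular": [0, 0, 7.5]},
  {"hand": 0, "offset": [0, 9, 0], "angular": [0, 0, 15]},
  {"hand": 0, "offset": [0, 13.5, 0], "angular": [0, 0, 22.5]},
  {"hand": 0, "offset": [0, 18, 0], "angular": [0, 0, 30]},
  {"hand": 0, "offset": [0, 22.5, 0], "angular": [0, 0, 37.5]},
  {"hand": 0, "offset": [0, 27, 0], "angular": [0, 0, 45]},
  {"hand": 0, "offset": [0, 31.5, 0], "angular": [0, 0, 52.5]},
  {"hand": 0, "offset": [0, 36, 0], "angular": [0, 0, 60]},
])

```text
time: 7.15
tool_pos: [0.563, 0.0657, 0.234]
tcp_rot: [1.011, 2.973, 0.001]
wrist_force: [0.3, -0.1, -0.9]
width: 0.12
```

Request:
drive_tool([
  {"hand": 0, "offset": [-1, 4, 0], "angular": [0, 0, 5]},
  {"hand": 0, "offset": [-2, 8, 0], "angular": [0, 0, 10]},
  {"hand": 0, "offset": [-2.7, 10.4, 0], "angular": [0, 0, 13]},
  {"hand": 0, "offset": [-2.7, 10.4, 0], "angular": [0, 0, 13]},
  {"hand": 0, "offset": [-2.7, 10.4, 0], "angular": [0, 0, 13]},
])

```text
time: 7.78
tool_pos: [0.5362, 0.1678, 0.2332]
tcp_rot: [0.675, 3.067, 0.0]
wrist_force: [0.9, 0.4, -0.6]
width: 0.123
```

```bash
python3 - <<'E'
from h import *
st(); c=snap('wrist','w2'); print(proj(c,(.536,.1684,.115)))
E
```

```text
t 7.78 pos [0.5362 0.1678 0.2332] yaw_y deg 65.18 z [ 0.001 -0.    -1.   ] F [ 0.9  0.4 -0.6] T [-0.01  0.    0.04] w 0.123 q6 -0.88
[281.01745215 203.39634475]
```

View pics/w2.png

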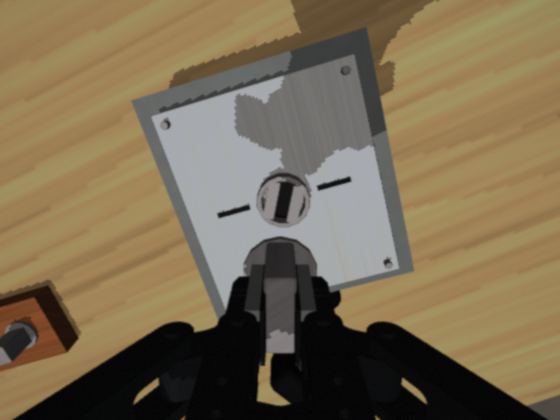

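The key is held upright at the bottom centre, with its flange arc at (280,240). The slot is at about (284,202), and leans slightly clockwise relative to the key. I'll fit it numerically and look at a crop.

```bash
python3 - <<'E'
from h import *
c=dict(np.load('pics/w2.npz')); im=c['frame']; g=cv2.cvtColor(im,cv2.COLOR_BGR2GRAY)
m=((g<60)*255).astype('uint8'); mk=np.zeros_like(m); cv2.circle(mk,(284,200),24,255,-1)
n,l,s,ce=cv2.connectedComponentsWithStats(m&mk)
for i in range(1,n):
    if s[i,4]>40: 
        cnt=np.column_stack(np.nonzero(l==i)[::-1]).astype(np.float32); r=cv2.minAreaRect(cnt); print(s[i],ce[i],r)
        W=np.array([back(c,*p,.115)[:2] for p in cnt]); d=W-W.mean(0); e=np.linalg.svd(d,full_matrices=False)[2][0]
        print('  world',W.mean(0).round(4),'ang',np.degrees(np.arctan2(e[1],e[0]))%180,'len',np.ptp(d@e))
m1,m2=back(c,234,211,.101),back(c,334.5,183.5,.101); print('marks',m1,m2,np.degrees(np.arctan2(*(m2-m1)[1::-1])),(m1+m2)/2)
cv2.imwrite('pics/z2.png',cv2.resize(im[160:370,190:380],None,fx=2.8,fy=2.8,interpolation=cv2.INTER_CUBIC))
E
```

```text
[274 181  21  42 504] [283.2797619  201.36507937] ((282.6842956542969, 201.30224609375), (14.312701225280762, 41.49505615234375), 13.626993179321289)
  world [0.5354 0.1705] ang 144.1286749808817 len 0.031666816225015354
marks [0.53015204 0.13092849 0.101     ] [0.54264145 0.21004867 0.101     ] 81.02967158704205 [0.53639674 0.17048858 0.101     ]
```

View pics/z2.png

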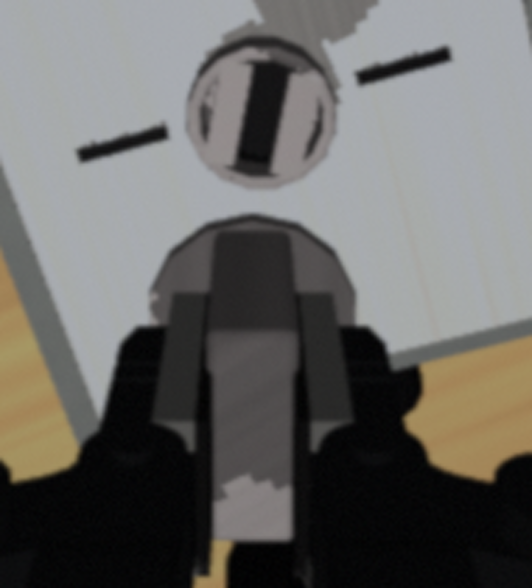

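```bash
python3 - <<'E'
from h import *
c=dict(np.load('pics/w2.npz'))
f=lambda x,y:(190+x/2.8,160+y/2.8)
a=back(c,*f(271.5,63),.115);b=back(c,*f(254,162),.115); print('slot',(a+b)/2,np.linalg.norm(a-b),np.degrees(np.arctan2(*(a-b)[1::-1]))%180)
print('head circle',back(c,*f(262,112),.115))
yaw=np.radians(65.18); ty=np.array([np.cos(yaw),np.sin(yaw)]); 
# tool frame: camera lies ahead of key along tx
tcp=np.array([.5362,.1678]); C=(-c['R'].T@c['t'])[:2]; tx=np.array([-ty[1],ty[0]]); tx*=np.sign(tx@(C-tcp)); print('tx ang',np.degrees(np.arctan2(tx[1],tx[0]))%180)
th=np.linspace(0,2*np.pi,200)
for off in (-.002,0,.002):
  k=tcp+off*tx
  P=np.array([proj(c,(k[0]+.017*np.cos(t),k[1]+.017*np.sin(t),.2332-.0078)) for t in th])
  e=[proj(c,(*(k+.016*tx+s*.006*ty),.2332-.0218+.048)) for s in(-1,1)]
  e0=[proj(c,(*(k+.016*tx+s*.006*ty),.2332-.0218+.014)) for s in(-1,1)]
  print(off,[((p-np.array([190,160]))*2.8).round(1).tolist() for p in (P[P[:,1].argmin()],P[P[:,0].argmin()],P[P[:,0].argmax()],*e,*e0)])
E
```

```text
slot [0.53481092 0.17118082 0.115     ] 0.027282807560918932 145.69422499829983
head circle [0.53443162 0.17117865 0.115     ]
tx ang 155.18
-0.002 [[253.3, 238.9], [148.7, 334.5], [359.5, 333.0], [207.0, 354.4], [302.5, 354.4], [215.8, 244.8], [292.4, 244.8]]
0 [[253.3, 227.1], [148.3, 323.3], [359.9, 321.9], [206.7, 340.2], [302.7, 340.2], [215.6, 233.0], [292.5, 233.0]]
0.002 [[253.3, 215.2], [147.9, 312.2], [360.2, 310.7], [206.5, 325.9], [302.9, 325.8], [215.5, 221.2], [292.7, 221.1]]
```

Request:
drive_tool([
  {"hand": 0, "offset": [0, 0.17, 0], "angular": [0, 0, -5]},
  {"hand": 0, "offset": [0, 0.17, -3], "angular": [0, 0, -9.7]},
  {"hand": 0, "offset": [0, 0.17, -6], "angular": [0, 0, -9.7]},
  {"hand": 0, "offset": [0, 0.17, -8], "angular": [0, 0, -9.7]},
  {"hand": 0, "offset": [0, 0.17, -8.8], "angular": [0, 0, -9.7]},
  {"hand": 0, "offset": [0, 0.17, -8.8], "angular": [0, 0, -9.7]},
])

```text
time: 8.57
tool_pos: [0.536, 0.1696, 0.1442]
tcp_rot: [-0.932, -3.0, 0.0]
wrist_force: [-0.6, -0.3, -0.4]
width: 0.12
```

```bash
python3 - <<'E'
from h import *
st(); c=snap('wrist','w3',(180,120,400,340),2.7)
t=dict(np.load('pics/top0.npz')); g=cv2.cvtColor(t['frame'],cv2.COLOR_BGR2GRAY)
for th in (40,55):
  m=((g<th)*255).astype('uint8'); mk=np.zeros_like(m); cv2.circle(mk,(152,276),10,255,-1)
  n,l,s,ce=cv2.connectedComponentsWithStats(m&mk); i=1+s[1:,4].argmax()
  W=np.array([back(t,x,y,.115)[:2] for y,x in zip(*np.nonzero(l==i))]); d=W-W.mean(0); e=np.linalg.svd(d,full_matrices=False)[2][0]
  print('top slot',s[i,4],W.mean(0),np.degrees(np.arctan2(e[1],e[0]))%180)
f=lambda p:((p-np.array([180,120]))*2.7).round()
print('slot expected',[f(proj(c,(.5355+s*.0155*np.cos(2.54),.170+s*.0155*np.sin(2.54),.115))) for s in(-1,0,1)])
E
```

```text
t 8.57 pos [0.536  0.1696 0.1442] yaw_y deg 55.47 z [-0. -0. -1.] F [-0.6 -0.3 -0.4] T [ 0.01  0.02 -0.02] w 0.12 q6 -0.71
top slot 101 [0.53740627 0.17031116] 144.32138674352007
top slot 106 [0.53746393 0.17033527] 144.58797733293756
slot expected [array([273., 437.]), array([273., 363.]), array([273., 285.])]
```

View pics/w3.png

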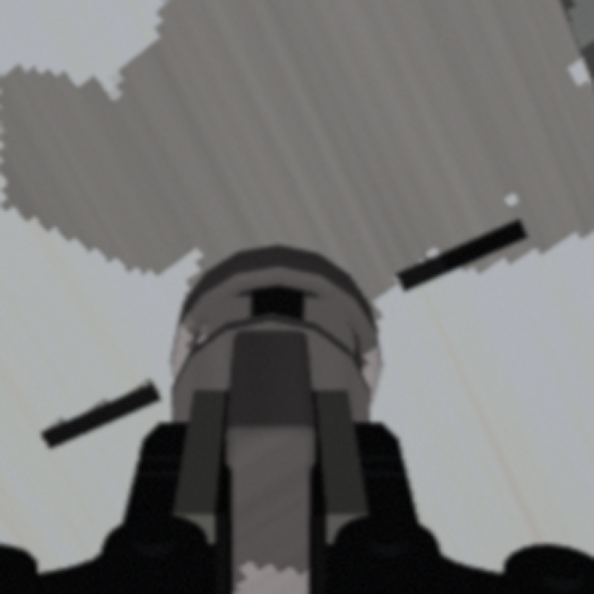

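The slot's visible end is centred at crop x≈277 and the key at ≈271.5, with directions parallel. That puts the key about 1 mm left, so I'll shift it along the jaw axis and go down.

Request:
drive_tool([
  {"hand": 0, "offset": [0.06, 0.08, -0.4], "angular": [0, 0, 0]},
  {"hand": 0, "offset": [0.06, 0.08, -0.7], "angular": [0, 0, 0]},
  {"hand": 0, "offset": [0.06, 0.08, -0.9], "angular": [0, 0, 0]},
  {"hand": 0, "offset": [0.06, 0.08, -1.1], "angular": [0, 0, 0]},
  {"hand": 0, "offset": [0.06, 0.08, -1.3], "angular": [0, 0, 0]},
  {"hand": 0, "offset": [0.06, 0.08, -1.4], "angular": [0, 0, 0]},
  {"hand": 0, "offset": [0.06, 0.08, -1.4], "angular": [0, 0, 0]},
], force=110)

```text
time: 9.5
tool_pos: [0.5364, 0.1707, 0.1302]
tcp_rot: [-0.932, -3.0, 0.0]
wrist_force: [0.8, 0.7, -1.2]
width: 0.118
```

```bash
python3 - <<'E'
from h import *
st()
E
```

```text
t 9.5 pos [0.5364 0.1707 0.1302] yaw_y deg 55.5 z [-0. -0. -1.] F [ 0.8  0.7 -1.2] T [ 0.02 -0.01  0.01] w 0.118 q6 -0.7
```

No contact force, and the blade is about 6.6 mm in. I'll continue until it seats.

Request:
drive_tool([
  {"hand": 0, "offset": [0, 0, -0.15], "angular": [0, 0, 0]},
  {"hand": 0, "offset": [0, 0, -0.3], "angular": [0, 0, 0]},
  {"hand": 0, "offset": [0, 0, -0.42], "angular": [0, 0, 0]},
  {"hand": 0, "offset": [0, 0, -0.5], "angular": [0, 0, 0]},
  {"hand": 0, "offset": [0, 0, -0.5], "angular": [0, 0, 0]},
  {"hand": 0, "offset": [0, 0, -0.5], "angular": [0, 0, 0]},
])

```text
time: 10.25
tool_pos: [0.5365, 0.1707, 0.1255]
tcp_rot: [0.932, 3.0, 0.0]
wrist_force: [-2.0, 0.1, 2.8]
width: 0.119
```

```bash
python3 - <<'E'
from h import *
st()
E
```

```text
t 10.25 pos [0.5365 0.1707 0.1255] yaw_y deg 55.5 z [ 0.  0. -1.] F [-2.   0.1  2.8] T [-0.04  0.18  0.02] w 0.119 q6 -0.7
```

Request:
drive_tool([
  {"hand": 0, "offset": [-0.01, 0, 0], "angular": [0, 0, -8]},
  {"hand": 0, "offset": [-0.02, -0.01, 0], "angular": [0, 0, -16]},
  {"hand": 0, "offset": [-0.03, -0.01, 0], "angular": [0, 0, -24]},
  {"hand": 0, "offset": [-0.04, -0.02, 0], "angular": [0, 0, -32]},
  {"hand": 0, "offset": [-0.05, -0.02, 0], "angular": [0, 0, -40]},
  {"hand": 0, "offset": [-0.06, -0.03, 0], "angular": [0, 0, -48]},
  {"hand": 0, "offset": [-0.07, -0.03, 0], "angular": [0, 0, -56]},
  {"hand": 0, "offset": [-0.08, -0.04, 0], "angular": [0, 0, -62]},
])

```text
time: 11.25
tool_pos: [0.5366, 0.1707, 0.1258]
tcp_rot: [2.347, 2.087, 0.003]
wrist_force: [-0.4, 0.4, 1.8]
width: 0.115
```

Request:
drive_tool([
  {"hand": 0, "offset": [0, 0, 0], "angular": [0, 0, -4]},
  {"hand": 0, "offset": [0, 0, 0], "angular": [0, 0, -7]},
  {"hand": 0, "offset": [0, 0, 0], "angular": [0, 0, -7]},
  {"hand": 0, "offset": [0, 0, 0], "angular": [0, 0, -7]},
])

```text
time: 11.75
tool_pos: [0.5366, 0.1706, 0.1258]
tcp_rot: [2.466, 1.946, 0.003]
wrist_force: [1.5, 0.7, 2.2]
width: 0.118
```

```bash
python3 - <<'E'
from h import *
st(); c=snap('wrist','w4',(180,120,400,340),2.7)
E
```

```text
t 11.75 pos [0.5366 0.1706 0.1258] yaw_y deg -13.45 z [ 0.002  0.001 -1.   ] F [1.5 0.7 2.2] T [ 0.19 -0.29  0.03] w 0.118 q6 0.5
```

View pics/w4.png

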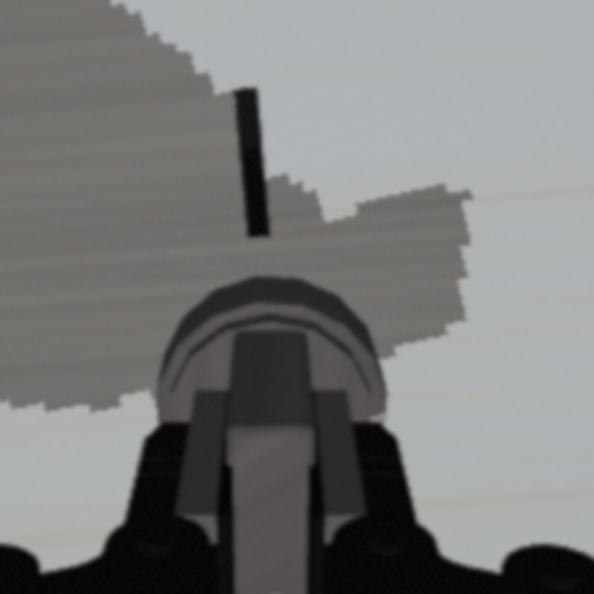

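The mark leans about 5° left of the key axis, so the key is about 4.6° past the marks. With blade play the slot is within about −5° to +2° of them. Next, push down.

Request:
drive_tool([
  {"hand": 0, "offset": [0, 0, -0.1], "angular": [0, 0, 0]},
  {"hand": 0, "offset": [0, 0, -0.2], "angular": [0, 0, 0]},
  {"hand": 0, "offset": [0, 0, -0.3], "angular": [0, 0, 0]},
  {"hand": 0, "offset": [0, 0, -0.4], "angular": [0, 0, 0]},
  {"hand": 0, "offset": [0, 0, -0.5], "angular": [0, 0, 0]},
  {"hand": 0, "offset": [0, 0, -0.5], "angular": [0, 0, 0]},
])

```text
time: 12.55
tool_pos: [0.5364, 0.1705, 0.1206]
tcp_rot: [2.467, 1.945, 0.002]
wrist_force: [3.9, 2.6, 4.5]
width: 0.119
```

```bash
python3 - <<'E'
from h import *
st()
E
```

```text
t 12.55 pos [0.5364 0.1705 0.1206] yaw_y deg -13.5 z [ 0.001  0.    -1.   ] F [3.9 2.6 4.5] T [ 0.46 -0.79  0.02] w 0.119 q6 0.5
```

It's past the 2 mm block and following the springs (about 5 N). Continue to flush.

Request:
drive_tool([
  {"hand": 0, "offset": [0, 0, -0.1], "angular": [0, 0, 0]},
  {"hand": 0, "offset": [0, 0, -0.2], "angular": [0, 0, 0]},
  {"hand": 0, "offset": [0, 0, -0.3], "angular": [0, 0, 0]},
  {"hand": 0, "offset": [0, 0, -0.4], "angular": [0, 0, 0]},
  {"hand": 0, "offset": [0, 0, -0.5], "angular": [0, 0, 0]},
  {"hand": 0, "offset": [0, 0, -0.5], "angular": [0, 0, 0]},
])

```text
time: 13.3
tool_pos: [0.5364, 0.1705, 0.1168]
tcp_rot: [2.467, 1.945, 0.002]
wrist_force: [2.2, 1.4, 10.4]
width: 0.12
```

Request:
drive_tool([
  {"hand": 0, "offset": [0, 0, -0.1], "angular": [0, 0, 0]},
  {"hand": 0, "offset": [0, 0, -0.1], "angular": [0, 0, 0]},
  {"hand": 0, "offset": [0, 0, -0.1], "angular": [0, 0, 0]},
])

```text
time: 13.68
tool_pos: [0.5365, 0.1706, 0.1167]
tcp_rot: [2.467, 1.945, 0.003]
wrist_force: [0.4, 1.3, 15.0]
width: 0.118
```

```bash
python3 - <<'E'
from h import *
st()
E
```

```text
t 13.68 pos [0.5365 0.1706 0.1167] yaw_y deg -13.5 z [ 0.002  0.001 -1.   ] F [ 0.4  1.3 15. ] T [ 0.26 -0.01  0.04] w 0.118 q6 0.5
```

It has hit a hard stop at z=0.1167 with 15 N, about 10 mm below the seated height. One look to confirm it's flush and the key is seated.

```bash
python3 - <<'E'
from h import *
c=bot.read_camera('scene'); a=cv2.imread('pics/sc0.png')
f=lambda x:cv2.resize(np.clip(x[125:235,300:420]*1.3,0,255).astype('uint8'),(396,363),interpolation=cv2.INTER_CUBIC)
cv2.imwrite('pics/sc1.png',np.hstack([f(a),f(c['frame'])]))
w=snap('wrist','w5')
def mark(n):
  g=cv2.cvtColor(np.load('pics/'+n+'.npz')['frame'],cv2.COLOR_BGR2GRAY)[140:215,240:310]; m=(g<45).astype('uint8'); k,l,s,ce=cv2.connectedComponentsWithStats(m); i=1+s[1:,4].argmax(); return s[i],ce[i]+[240,140]
print(mark('w4'),mark('w5'))
x=np.load('pics/w5.npz'); c4=dict(np.load('pics/w4.npz'));c5=dict(x)
y=np.radians(81.2);P=np.array([.536+.04*np.cos(y),.170+.04*np.sin(y)])
for z in(.101,.100,.099): print('w4',z,proj(c4,(*P,z)))
for z in(.095,.093,.091): print('w5',z,proj(c5,(*P,z)))
E
```

```text
(array([ 28,  14,  11,  53, 375], dtype=int32), array([272.89066667, 180.44266667])) (array([ 28,  13,  12,  54, 384], dtype=int32), array([272.90104167, 180.19791667]))
w4 0.101 [272.8049407  181.06975887]
w4 0.1 [272.84184299 180.56467419]
w4 0.099 [272.87834029 180.06513252]
w5 0.095 [272.68975479 182.45608795]
w5 0.093 [272.76623112 181.41759113]
w5 0.091 [272.84101874 180.40202577]
```

View pics/sc1.png

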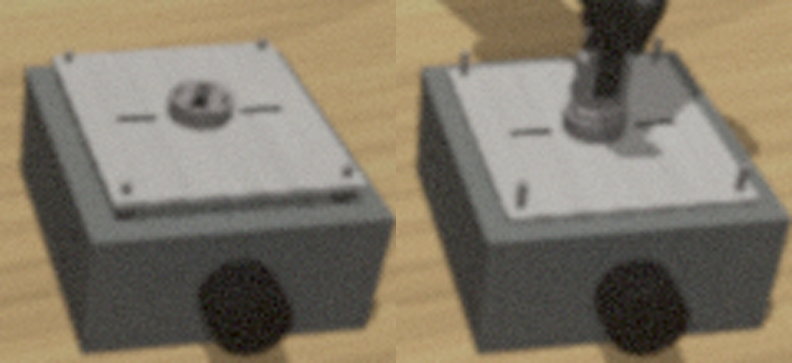

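The panel has no gap left and its pins stand proud. The mark fits a panel height of 0.091 m, which is flush, and the key flange sits on the fastener. Handing in.

```bash
python3 - <<'E'
from h import *
st(); print(bot.finish_job())
E
```

```text
t 13.78 pos [0.5365 0.1706 0.1167] yaw_y deg -13.5 z [ 0.002  0.001 -1.   ] F [-0.4  1.3 14.6] T [ 0.24  0.01 -0.01] w 0.118 q6 0.5
the job is handed in; nothing more can be done
None
```

I plucked the bar-headed key from the tray and put its blade fully into the fastener's slot. I turned the fastener about 69° clockwise onto the marks and pressed the panel down. I handed in at 13.8 s, still gripping the key and pushing; the hand-in reported no verdict.

- **Panel:** it met a hard stop about 10 mm below the seated height, with about 15 N on the wrist. The mark's position in the wrist image fits a panel top at about 0.091 m, and the scene picture shows no gap under the panel.
- **Key:** it is upright, with its flange seated on the fastener, which means about 10 mm of blade in the slot.
- **Slot angle:** I could only infer it, because the key hides the slot. The key is about 4.6° past the marks, so with blade play the slot is between about −5° and +2° of them. The panel going past its 2 mm block fits this.
- **Disagreements:** the top and wrist cameras differed by 1 to 2 mm on the slot centre. My first estimate of the slot's direction by eye, from the top view, was about 10° off. The fits to both camera images agreed on about 145°, and I used that.
- **Bystanders:** no move went near the other keys, the tape measure or the offcut. I did not re-measure where they are at the end.

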